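# Load a cover plate into the drill jig and clamp it

## Robot

A 6-joint arm with a two-finger parallel gripper is mounted at the origin on a cart in front of the work surface, level with it; the furniture and walls round the work are solid. World frame = base frame: x ahead of the robot, y to its left, z up, the work surface at z = 0. Lengths are in m, angles in rad, forces in N, time in s.
With the tool pointing down it reaches from about 0.35 to 0.725 m from the base axis. Payload 4.3 kg.
Tool frame: the origin (TCP) lies midway between the tips of the shut fingers; the grasp point (between the pads) lies 19 mm behind it; z points along the fingers, x is the direction in which the jaws open and shut, and the axes are right-handed (so a half turn about z gives the same grasp; the last joint's range is limited). The gripper opens to 85 mm and grips with 20 to 120 N. Pads are 22 mm wide; open, the fingers measure 114 mm over their backs; the gripper's body (76 mm by 85 mm) begins 54 mm behind the grasp point. The pads swing forward as they close: fully open they stand 13 mm farther back than shut.
Start: joints at [1.127, 0.377, 0.081, 1.274, 0, 1.46], TCP at [0.188, 0.543, 0.231] pointing down, gripper open.
Joint ranges: [-2.72, 2.72], [-0.84, 1.66], [-1.02, 1.22], [-1.77, 2.12], [-1.37, 1.28], [-3.14, 3.14]. Speed limits (rad/s): [2.57, 2.57, 3.14, 3.14, 3.14, 3.14].

## Interface

Orientations are given as a unit quaternion [x, y, z, w].
In Python, from plant import * gives the robot as it stands.
- The arm moves only by the shell command python3 -m crank 'ROWS' [OPENING] [FORCE]. ROWS is JSON, a list that holds one entry, the list of rows, each a list of 4 numbers: the shift along the world's x, y, z in m, then the turn about the world's z in rad. A call has 1 to 5 rows; each row is the pose to reach, as a shift and turn from the pose commanded when the call began; what a row does not reach only later rows make up. A row lasts 1/12 s, in which the tool goes at most 41.7 mm and 7.16 degrees, less where a joint would pass 70% of its speed; a pose out of reach is approached as far as the arm can. A call with a gripper value outside its range is refused whole. OPENING is the closure, from 0 (fully open) to 1 (shut), set as the call begins (- or left out, the last holds). The fingers move at their own pace and stop on an object; FORCE is the grip in N (left out, the last holds). Time passes only in rows, so rows that repeat a pose let the fingers close. It gives the time, the measured TCP pose, the force and the opening at its end, in the units of the state.
- state(): the state, without advancing time (a new reading comes with each control period).
- snapshot(name): name is "scene" or "top" or "wrist"; returns a dict with "color" (400x640x3 uint8, red, green, blue), "fovy" (degrees; the focal length in pixels is half the picture's height over the tangent of half this angle, whatever the lens; pixels are square), "cx", "cy" (the principal point, pixels), "dist" ([k1, k2, p1, p2, k3] as OpenCV has them; the pictures are not rectified), "cam_to_world" (4x4, takes a point from camera to world coordinates). Camera axes: x right, y up, looking along -z (the intrinsics and any distortion apply to the point x, -y, -z); pixel columns grow to the right and rows downward; lengths in m; the calibration is good to about 2 mm. A picture is of the moment at which its call begins. There is no depth.
- job_done(): hands the job in, once; it reports no verdict.
The state is a dict: "t": time; "joints": joint angles; "joint_velocities": joint speeds; "joint_efforts": joint torques, N m; "ee_pos": TCP position; "eef_rot": TCP orientation; "contact_force": force on the tool from outside, world axes, zero at the start; "wrist_torque": the same for the moment, N m; "opening": finger opening in m.
Only numpy, scipy, OpenCV 4.12 (cv2) and the standard library are available. Lean on these libraries where they do the work, as an engineer would, in place of code of your own. Each camera call takes 0.05 s, during which the arm holds its last target.

## Task

Load the drill jig: push the loose aluminium cover plate along the jig's base, under the low bushing plate, until it is fully home against the end stop, and only then swing the cam lever right round to its closed position so that the plate is clamped in place. Do not disturb the tools lying around the jig.

Things in the scene. Friction and masses are not known exactly. Their poses are not given: they have to be found in the camera images.
- drill_jig: fixed steel jig on the bench, base plate 170 x 390 x 12 mm. Origin: centre of the base's underside, at bench height; x across the base, away from the robot; y along the base, to the robot's left; z up. The work slides on the base's top (z 12 mm) in the -y direction, from the open loading apron (y +35 to +195 mm) into the channel.
- mouth (a point): middle of the channel's mouth at the base's top, jig y -6 mm; axes as the jig's. From here two rails 16 mm high, inner faces at x -52 and +52 mm (channel 104 mm wide), run in -y to the end stop, the near one only 5 mm high beneath the cam. Lead-in bars in front of the rails flare out to x -73 and +73 mm at jig y +33 mm.
- bridge (a point): middle of the underside of the bushing plate that bridges the channel: jig y -97 mm, 28 mm above the bench, so 16 mm above the base; axes as the jig's. Steel, 150 mm across, 70 mm along y (jig y -62 to -132 mm), 14 mm thick, four drill bushings on it, their tops 49 mm above the bench.
- home (a point): where the cover plate's centre lies when it is fully home: jig x 0, y -90 mm, 18 mm above the bench; axes as the jig's. The end stop, a block 70 mm wide and 20 mm high, has its face 65 mm beyond (-y) this point. A plate fully home still sticks out 37 mm in front of the bridge.
- cover_center (a point): centre, half-way up, of the loose aluminium cover plate: 100 mm (its x) x 130 mm (its y) x 12 mm thick, 0.2 to 0.4 kg, corners clipped by 8 mm, a recess 6 mm deep in its top inside a 12 mm wide rim. Starts askew on the apron, recess up, its y axis within 0.3 rad of the jig's. 4 mm narrower than the channel, 4 mm lower than the bridge.
- cam_lever (a joint): angle in rad of the cam clamp's lever about its upright pivot: 0 open, pointing along the jig's -x (to the robot); 1.57 closed, pointing along the jig's +y; stop at 1.66. Closes clockwise seen from above, starts at 0 to 0.35, stays where left. Closed, its eccentric disc squeezes the plate against the far rail; takes 5 to 10 N at the grip.
- cam_pivot (a point): pivot axis of the cam lever, on the robot's side of the channel just in front of the bridge, at the height of the base's top (12 mm above the bench): jig x -69, y -40 mm
- lever_grip (a point): middle of the upright black grip at the lever's end: 17 mm in diameter, from 31 to 61 mm above the bench, 62 mm from the pivot. A flat bar 12 mm wide and 8 mm thick, centred 35 mm above the bench, joins it to the pivot
- oil_can: bystander: copper oil can with a long spout, 68 x 108 x 181 mm, standing on the bench to the right of the jig; origin at the centre of its underside
- tape_measure: bystander: tape measure 34 x 78 x 60 mm on the bench to the right of the jig; origin at the centre of its underside
- screwdriver: bystander: screwdriver 172 mm long lying behind the jig; origin at the centre of its underside
- wood_block: bystander: wooden block 45 x 90 x 38 mm lying on the bench on the robot's side of the jig's loading apron; origin at the centre of its underside

How it is judged:
By the outcome, as a careful person would: the job done as asked, in the order asked, and still so for the second after the job is handed in, with the robot touching nothing.
It also fails if it takes over 61 s, if anything falls off the work surface, if the arm or the gripper's body presses on something with over 40 N, if the wrist force passes 120 N, or if a joint passes its speed limit or range.

## Working session

There is one attempt and no reset: what is moved stays moved. The work goes in short steps, Python scripts to look and compute and a shell command to move; the robot and the scene stay as the last step left them, time stands still between calls to the robot, and variables do not carry over. Pictures are saved under pics/ and viewed, and the job is handed in when it is done.

```bash
ls; mkdir -p pics
python3 - <<'E'
from plant import *
import cv2
print(state())
for n in ("scene","top","wrist"):
    s=snapshot(n); cv2.imwrite(f"pics/{n}0.png",s["color"][:,:,::-1])
    print(n,s["fovy"],s["cx"],s["cy"],s["dist"],s["cam_to_world"])
E
```

```text
pics
{'t': 0.0, 'joints': array([1.12668530e+00, 3.78092502e-01, 7.96196114e-02, 1.27436863e+00,
       9.45885849e-06, 1.46049820e+00]), 'joint_velocities': array([ 0.00130973, -0.00112483,  0.00014569, -0.00111465, -0.00078906,
        0.00104428]), 'joint_efforts': array([-3.04199184e-04, -4.63612139e+01,  2.69870210e+01,  2.09389353e-02,
       -2.27015430e-04, -4.29738847e-06]), 'ee_pos': array([0.18810861, 0.54267615, 0.23034161]), 'eef_rot': array([ 8.14753474e-01,  5.79806632e-01, -8.95665339e-04,  4.93462617e-04]), 'contact_force': array([-0.46351469, -0.11799574, -0.53366383]), 'wrist_torque': array([-0.01432057, -0.00517135, -0.03202646]), 'opening': 0.08550248631587355}
scene 44.09746347399994 319.47636127112315 199.39651129865175 [-0.11703186  0.          0.          0.          0.        ] [[ 0.54751936  0.57302145 -0.6098106  -0.24609225]
 [-0.83674773  0.36733045 -0.40610537 -0.63157527]
 [-0.00870509  0.73260819  0.68059494  0.99513298]
 [ 0.          0.          0.          1.        ]]
top 56.259725494361604 317.12341099175364 200.2876438103045 [-0.04179395  0.          0.          0.          0.        ] [[ 0.02104424  0.98286808 -0.18310508  0.41320889]
 [-0.99890609  0.0283198   0.03721037 -0.07036414]
 [ 0.04175839  0.18212171  0.98238888  0.9033614 ]
 [ 0.          0.          0.          1.        ]]
wrist 62.48048136269406 319.4115954685596 206.18110013360885 [-0.06612068  0.          0.          0.          0.        ] [[ 0.32682031 -0.90888838 -0.25905673  0.1226463 ]
 [ 0.94508582  0.31397472  0.09073403  0.5650092 ]
 [-0.00112984 -0.27448457  0.96159084  0.37256974]
 [ 0.          0.          0.          1.        ]]
```

View pics/top0.png

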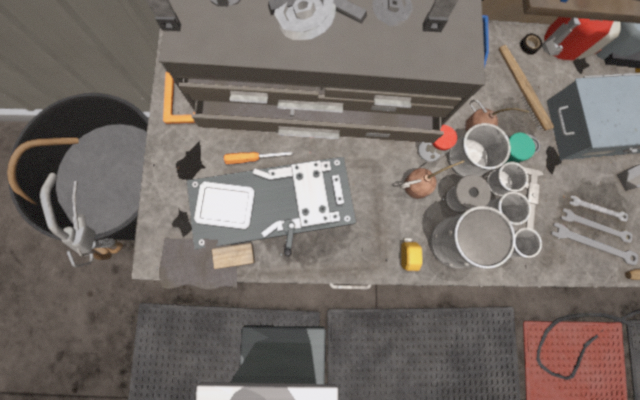

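View pics/scene0.png

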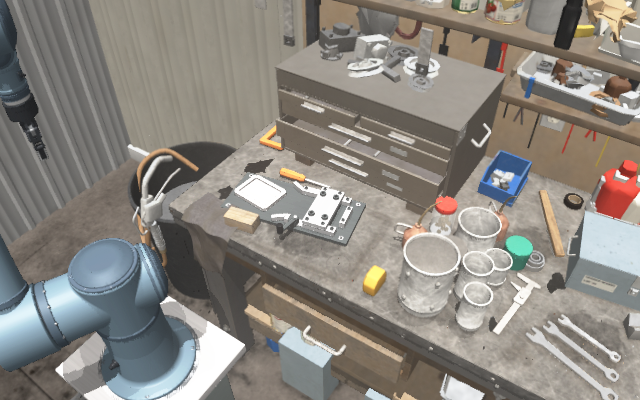

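View pics/wrist0.png

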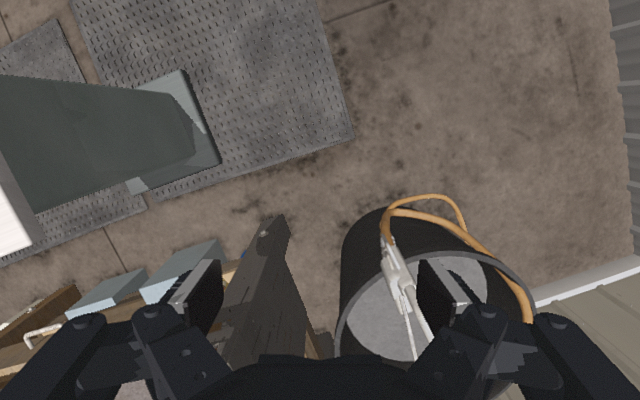

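The top view has the jig spanning about (187–355, 160–245), the white plate near (223,205), and the lever near (289,240) pointing at the robot. Enlarging that area.

```bash
cat > h.py <<'E'
import numpy as np, cv2
def K(s):
    f=200/np.tan(np.radians(s["fovy"])/2); return np.array([[f,0,s["cx"]],[0,f,s["cy"]],[0,0,1.]])
def px2w(s,uv,z):
    uv=np.atleast_2d(np.array(uv,float)); p=cv2.undistortPoints(uv[:,None],K(s),np.array(s["dist"]))[:,0]
    T=s["cam_to_world"]; d=np.c_[p[:,0],-p[:,1],-np.ones(len(p))]@T[:3,:3].T
    o=T[:3,3]; return o+d*((z-o[2])/d[:,2])[:,None]
def w2px(s,P):
    T=s["cam_to_world"]; c=(np.atleast_2d(P)-T[:3,3])@T[:3,:3]; c=c*[1,-1,-1]
    return cv2.projectPoints(c[:,None],np.zeros(3),np.zeros(3),K(s),np.array(s["dist"]))[0][:,0]
E
python3 - <<'E'
import cv2
a=cv2.imread("pics/top0.png")[145:275,170:370]
cv2.imwrite("pics/top0c.png",cv2.resize(a,None,fx=4,fy=4,interpolation=cv2.INTER_CUBIC))
E
```

```text
(no output)
```

View pics/top0c.png

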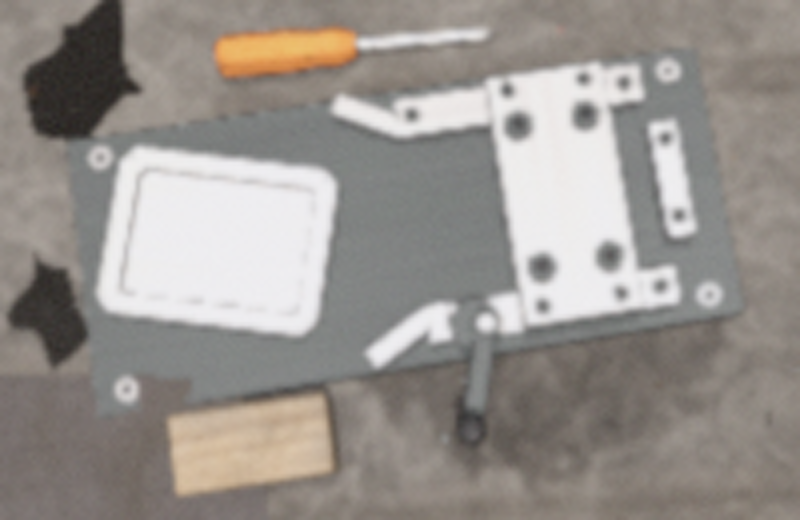

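```bash
cat > m.py <<'E'
from plant import *
from h import *
s=snapshot("top")
c=lambda a: np.array(a,float)/4+[170-.375,145-.375]
def fit(J,W):
    J=np.array(J,float);W=W[:,:2]; jm=J.mean(0);wm=W.mean(0)
    a=J-jm;b=W-wm; th=np.arctan2((a[:,0]*b[:,1]-a[:,1]*b[:,0]).sum(),(a*b).sum())
    R=np.array([[np.cos(th),-np.sin(th)],[np.sin(th),np.cos(th)]]); t=wm-R@jm
    return th,t,((R@J.T).T+t-W)*1e3
scr=px2w(s,c([(100,157),(668,70),(709,294),(126,389)]),.0125)
print(scr, [np.linalg.norm(scr[i]-scr[(i+1)%4]) for i in range(4)])
cor=px2w(s,c([(70,140),(697,48),(743,310),(100,412)]),.012)
bri=px2w(s,c([(487,78),(600,64),(638,315),(525,327)]),.042)
J1=[(.085,.195),(.085,-.195),(-.085,-.195),(-.085,.195)]
J2=[(.075,-.062),(.075,-.132),(-.075,-.132),(-.075,-.062)]
print(fit(J1,cor));print(fit(J2,bri));th,t,r=fit(J1+J2,np.r_[cor,bri]);print(th,t,r)
R=np.array([[np.cos(th),-np.sin(th)],[np.sin(th),np.cos(th)]])
a=s["color"][145:275,170:370]; g=a.min(2); m=(g>205).astype('uint8')
n,l,st,ce=cv2.connectedComponentsWithStats(m)
k=l[205-145,223-170]; print(st[k])
cn=max(cv2.findContours((l==k).astype('uint8'),0,1)[0],key=cv2.contourArea)+np.array([170,145])
(cx,cy),_,_=rr=cv2.minAreaRect(cn.astype('float32'));box=cv2.boxPoints(rr)
W=px2w(s,box,.024);print("plate",W,px2w(s,(cx,cy),.024)[0],[np.linalg.norm(W[i]-W[(i+1)%4]) for i in range(2)])
pc=W.mean(0)[:2];e=W[1:]-W[:-1]; e=max(e[:2],key=np.linalg.norm); e=e*np.sign(e[1])
print("plate jig",R.T@(pc-t),"ang rel jig",np.arctan2(-e[0],e[1])-th)
grip=px2w(s,c([(471,430)]),.061)[0];gb=px2w(s,c([(471,410)]),.061)
piv=R@[-.069,-.04]+t
print("grip",grip,"piv",piv,"grip jig",R.T@(grip[:2]-t), np.linalg.norm(grip[:2]-piv))
for n,p in dict(mouth=(0,-.006),home=(0,-.09)).items(): print(n,R@p+t)
E
python3 m.py
```

```text
[[ 0.61111067  0.19348047  0.0125    ]
 [ 0.67679515 -0.150426    0.0125    ]
 [ 0.53758023 -0.17681776  0.0125    ]
 [ 0.4717831   0.16713263  0.0125    ]] [np.float64(0.3501229889331913), np.float64(0.14169446036564265), np.float64(0.35018728801932264), np.float64(0.1417969708906411)]
(np.float64(0.18331808949586204), array([0.57485465, 0.00703976]), array([[ 1.63771139,  1.64579913],
       [ 2.21686803, -0.78781455],
       [-1.64086293, -2.6560433 ],
       [-2.21371649,  1.79805872]]))
(np.float64(0.16800441432255936), array([0.57413596, 0.00926234]), array([[-1.08815995,  0.48837705],
       [-0.26926414, -1.39229328],
       [ 2.18893773, -1.41453022],
       [-0.83151364,  2.31844645]]))
0.17990818234883496 [0.57392669 0.00805112] [[ 1.41609701  2.49218864]
 [ 0.68726196 -0.18162015]
 [-3.27516944 -1.47969867]
 [-2.54003129  3.21459847]
 [-0.7250632   0.28420293]
 [ 0.91451568 -1.45224673]
 [ 3.68176186 -3.23309024]
 [-0.15937258  0.35566576]]
[  25   37   59   46 2184]
plate [[0.51731609 0.18447282 0.024     ]
 [0.61621043 0.18021098 0.024     ]
 [0.60328988 0.04834744 0.024     ]
 [0.50467817 0.0552558  0.024     ]] [0.55987814 0.11701272 0.024     ] [np.float64(0.09898612777830111), np.float64(0.13249503613762592)]
plate jig [0.00617377 0.10968623] ang rel jig -0.2775806727967197
grip [ 0.45077984 -0.03838549  0.061     ] piv [ 0.51319791 -0.04365009] grip jig [-0.1294686  -0.02365133] 0.06263969282057572
mouth [0.57500032 0.00214796]
home [ 0.59003122 -0.08049629]
```

```bash
python3 -m crank '[[[0.025,-0.024,-0.004,0.016],[0.05,-0.049,-0.008,0.032],[0.076,-0.073,-0.012,0.048],[0.101,-0.098,-0.016,0.064],[0.126,-0.122,-0.02,0.08]]]' 0.5; python3 -m crank '[[[0.025,-0.024,-0.004,0.016],[0.05,-0.049,-0.008,0.032],[0.076,-0.073,-0.012,0.048],[0.101,-0.098,-0.016,0.064],[0.126,-0.122,-0.02,0.08]]]'; python3 -m crank '[[[0.025,-0.024,-0.004,0.016],[0.05,-0.049,-0.008,0.032],[0.076,-0.073,-0.012,0.048],[0.101,-0.098,-0.016,0.064],[0.126,-0.122,-0.02,0.08]]]'; python3 -m crank '[[[0,0,-0.02,0],[0,0,-0.04,0],[0,0,-0.05,0],[0,0,-0.05,0]]]'
python3 - <<'E'
from plant import *
import cv2
for n in ("top","wrist"):
    s=snapshot(n); cv2.imwrite(f"pics/{n}1.png",s["color"][:,:,::-1])
E
```

```text
t: 0.62
ee_pos: [0.3151, 0.4199, 0.211]
eef_rot: [0.791, 0.612, -0.0, 0.0]
contact_force: [0.9, 1.1, 0.6]
opening: 0.0426
t: 1.03
ee_pos: [0.4413, 0.2977, 0.1911]
eef_rot: [0.766, 0.643, -0.0, -0.0]
contact_force: [-0.1, 0.0, -0.4]
opening: 0.0429
t: 1.45
ee_pos: [0.5673, 0.1757, 0.1709]
eef_rot: [0.739, 0.673, -0.0, -0.0]
contact_force: [0.6, 0.8, 0.7]
opening: 0.0427
t: 1.78
ee_pos: [0.564, 0.1767, 0.1183]
eef_rot: [0.74, 0.673, -0.003, -0.002]
contact_force: [0.3, 0.4, -0.6]
opening: 0.0429
```

View pics/wrist1.png

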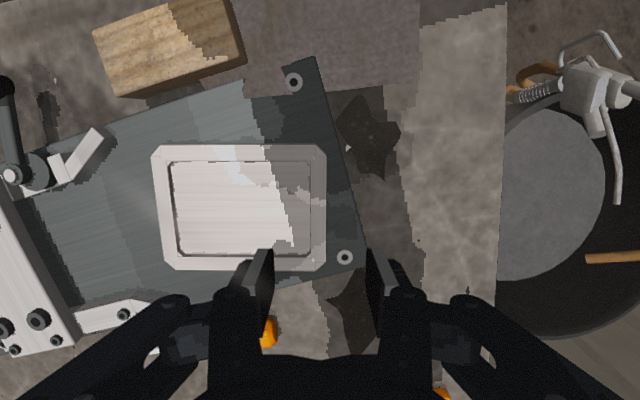

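The wrist view shows the plate spanning (152–326, 144–271), aligned with the jaws, with its rear edge at u≈326. Measuring it more precisely.

Run:
```python
from plant import *
from h import *
s=snapshot("wrist")
print(state()['ee_pos'],state()['eef_rot'])
b=px2w(s,[(152,144),(326,144),(326,271),(165,271)],.024);print(b)
mid=px2w(s,[(326,175),(326,240),(311,175),(311,240),(152,165),(163,252)],.024);print(mid)
scr=px2w(s,[(294,82),(345,257)],.0125);print(scr)
# expected plate from top
a=s["color"].copy()
for y in [.0]:
    c=np.array([.56,.117]);th=-.098;R=np.array([[np.cos(th),-np.sin(th)],[np.sin(th),np.cos(th)]])
    P=[np.r_[R@p+c,.024] for p in [(.05,.065),(.05,-.065),(-.05,-.065),(-.05,.065)]];uv=w2px(s,P);print(uv,P)
    cv2.polylines(a,[uv.astype(int)],True,(255,0,0),1)
cv2.imwrite("pics/w1o.png",a[100:330,100:480,::-1].repeat(2,0).repeat(2,1))
```

```text
[0.56652251 0.17779338 0.12218157] [7.39232654e-01 6.73449998e-01 3.92487350e-04 1.71200254e-04]
[[0.50637738 0.05962542 0.024     ]
 [0.51889285 0.1860751  0.024     ]
 [0.61902638 0.17735705 0.024     ]
 [0.60779812 0.04667097 0.024     ]]
[[0.54139519 0.18410706 0.024     ]
 [0.59243598 0.17966272 0.024     ]
 [0.54037666 0.17311568 0.024     ]
 [0.59135891 0.16803426 0.024     ]
 [0.52156726 0.05620105 0.024     ]
 [0.59111656 0.0489352  0.024     ]]
[[0.47353198 0.16711483 0.0125    ]
 [0.6135673  0.19387422 0.0125    ]]
[[324.98736941 267.78990976]
 [164.65113799 266.04840403]
 [148.13219715 140.9246348 ]
 [326.42298093 140.72101765]] [array([0.6161199 , 0.17679596, 0.024     ]), array([0.60340028, 0.04741972, 0.024     ]), array([0.5038801 , 0.05720404, 0.024     ]), array([0.51659972, 0.18658028, 0.024     ])]
```

View pics/w1o.png

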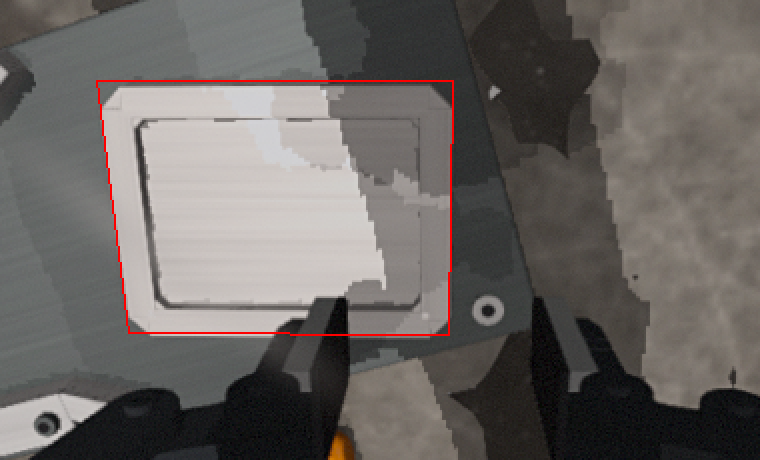

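```bash
python3 -m crank '[[[0.001,-0.001,-0.02,0],[0.001,-0.001,-0.04,0],[0.001,-0.001,-0.06,0],[0.001,-0.001,-0.08,0],[0.001,-0.001,-0.09,0]]]'; python3 -m crank '[[[0,0,-0.004,0],[0,0,-0.008,0],[0,0,-0.008,0]]]'
python3 - <<'E'
from plant import *
import cv2
print(state()['ee_pos'],state()['contact_force'])
for n in ("top","wrist"):
    s=snapshot(n); cv2.imwrite(f"pics/{n}2.png",s["color"][:,:,::-1])
print(state()['ee_pos'],state()['contact_force'])
E
```

```text
t: 2.35
ee_pos: [0.5669, 0.1767, 0.0306]
eef_rot: [0.739, 0.673, -0.0, -0.0]
contact_force: [-0.4, -0.3, -0.0]
opening: 0.0429
t: 2.6
ee_pos: [0.568, 0.1766, 0.0239]
eef_rot: [0.739, 0.673, 0.001, 0.0]
contact_force: [1.0, -0.3, -0.0]
opening: 0.0427
[0.56796051 0.17656019 0.02393464] [ 0.9858851  -0.29751195 -0.01975697]
[0.56842721 0.17657896 0.02456496] [ 0.22020395  0.51581769 -0.11242556]
```

View pics/wrist2.png

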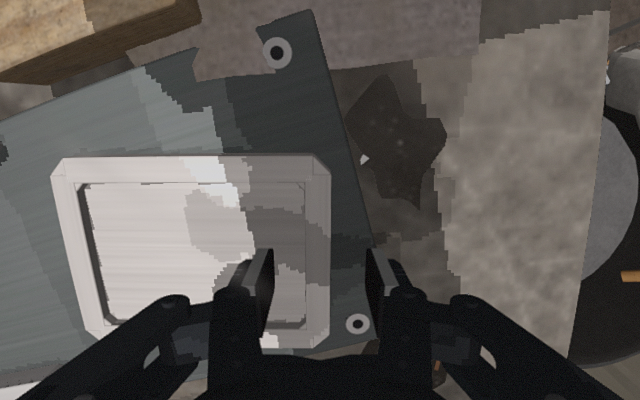

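```bash
python3 -m crank '[[[0,0,-0.003,0],[0,0,-0.003,0],[0,0,-0.003,0]]]' 0.5 ; python3 -m crank '[[[0,0,0,0],[0,0,0,0],[0,0,0,0],[0,0,0,0],[0,0,0,0]]]' 1 40;python3 -m crank '[[[0,0,0,0],[0,0,0,0],[0,0,0,0],[0,0,0,0],[0,0,0,0]]]'
python3 - <<'E'
from plant import *
import cv2
for n in ("top","wrist"):
    s=snapshot(n); cv2.imwrite(f"pics/{n}3.png",s["color"][:,:,::-1])
print(state())
E
```

```text
t: 2.95
ee_pos: [0.5676, 0.1763, 0.0206]
eef_rot: [0.739, 0.673, 0.0, 0.0]
contact_force: [-1.0, 0.4, 0.7]
opening: 0.0425
t: 3.37
ee_pos: [0.5676, 0.1762, 0.0206]
eef_rot: [0.74, 0.673, 0.0, 0.0]
contact_force: [-0.6, -0.8, 2.6]
opening: 0.0104
t: 3.78
ee_pos: [0.5676, 0.1763, 0.0206]
eef_rot: [0.739, 0.673, 0.0, 0.0]
contact_force: [-0.7, -1.1, 4.6]
opening: 0.0097
{'t': 3.8833, 'joints': array([ 1.94424288e-01,  5.57400286e-01, -2.06530360e-01,  8.06438449e-01,
       -9.73620493e-05,  2.88241735e-01]), 'joint_velocities': array([-1.18180347e-03, -7.29148757e-05, -5.45134686e-04,  1.27883154e-03,
        3.36498073e-04,  4.44893133e-04]), 'joint_efforts': array([ 4.23447853e-01, -4.77985775e+01,  2.18883741e+01, -5.29311653e-01,
        2.53419802e-01, -1.64194568e-02]), 'ee_pos': array([0.56759385, 0.17625057, 0.02057263]), 'eef_rot': array([7.39486257e-01, 6.73171618e-01, 1.57574234e-04, 1.52223696e-04]), 'contact_force': array([-1.35128694, -1.33340547,  4.8890975 ]), 'wrist_torque': array([-0.25696935,  0.18654242, -0.02125391]), 'opening': 0.010079764795111551}
```

View pics/wrist3.png

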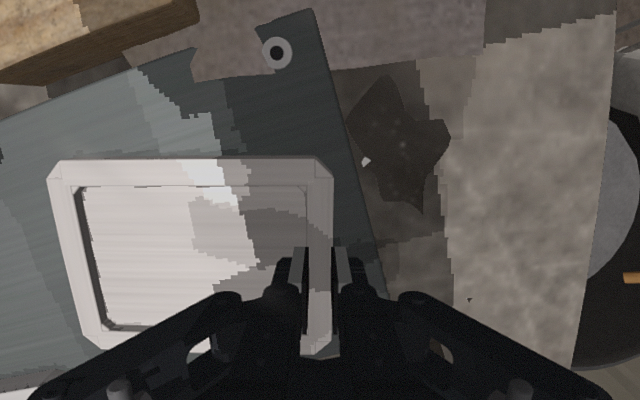

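```bash
python3 -m crank '[[[-0.002,-0.001,0,0.03],[-0.005,-0.002,0,0.06],[-0.008,-0.004,0,0.09],[-0.01,-0.005,0,0.12],[-0.012,-0.006,0,0.15]]]';  python3 -m crank '[[[-0.002,-0.001,0,0.03],[-0.005,-0.003,0,0.06],[-0.008,-0.005,0,0.1],[-0.011,-0.006,0,0.131],[-0.011,-0.006,0,0.131]]]'
python3 - <<'E'
from plant import *
import cv2
for n in ("top","wrist"):
    s=snapshot(n); c=s["color"][:,:,::-1]
    if n=="top": c=cv2.resize(c[145:275,170:370],None,fx=4,fy=4,interpolation=2)
    cv2.imwrite(f"pics/{n}4.png",c)
print(state())
E
```

```text
t: 4.3
ee_pos: [0.5563, 0.1713, 0.0206]
eef_rot: [0.686, 0.727, 0.001, -0.0]
contact_force: [1.2, 1.7, 1.6]
opening: 0.01
t: 4.72
ee_pos: [0.545, 0.1649, 0.0206]
eef_rot: [0.638, 0.77, 0.001, 0.0]
contact_force: [0.5, 1.6, 3.4]
opening: 0.0099
{'t': 4.8167, 'joints': array([ 0.18178514,  0.51478833, -0.28253266,  0.77225916,  0.00110568,
       -0.00505417]), 'joint_velocities': array([-0.00135279,  0.00181607,  0.00423234,  0.0035162 , -0.00041909,
       -0.0001234 ]), 'joint_efforts': array([ -0.9113132 , -46.0095191 ,  20.50357282,   0.36318189,
        -0.4721297 ,   0.06048774]), 'ee_pos': array([0.54496306, 0.16488183, 0.02059455]), 'eef_rot': array([ 6.38061378e-01,  7.69985066e-01,  8.21144664e-04, -3.35294674e-05]), 'contact_force': array([0.36726755, 1.64477422, 3.87918526]), 'wrist_torque': array([ 0.31683203, -0.05187619,  0.09379787]), 'opening': 0.010110602592574045}
```

View pics/wrist4.png

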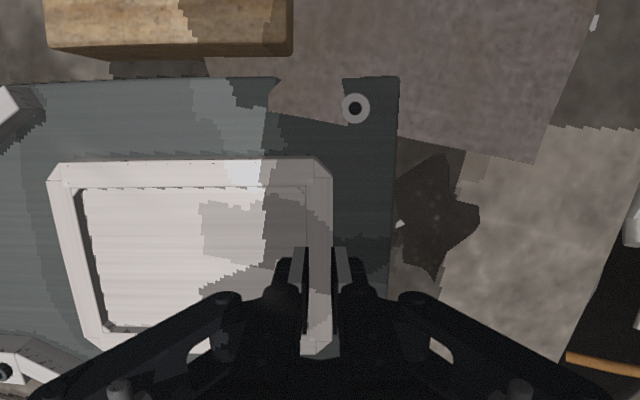

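View pics/top4.png

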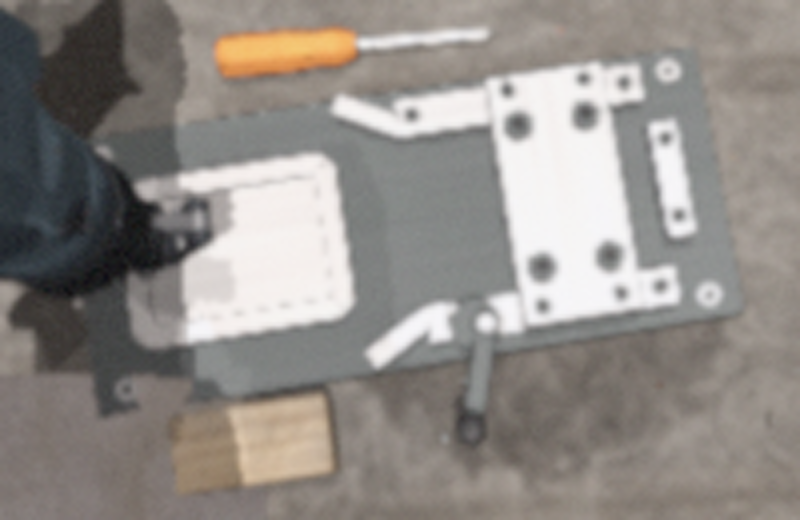

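The plate is now parallel to the jig edges (plate near edge at row ≈159, base near edge at row ≈78). Next is the lateral offset.

Run:
```python
from plant import *
from h import *
s=snapshot("wrist")
B=px2w(s,[(60,79),(240,77.5)],.012);P=px2w(s,[(80,160),(300,156.5)],.024);S=px2w(s,[(356,108)],.0125)
d=B[1]-B[0];th=np.arctan2(-d[0],d[1]);e=P[1]-P[0];print("jig th",th,"plate th",np.arctan2(-e[0],e[1]))
n=np.array([np.cos(.187),np.sin(.187),0])
print("offsets of plate near edge from base near edge (want 35mm)",(P-B[0])@n*1e3, "screw (14)",(S-B[0])@n*1e3)
t=snapshot("top")
c=lambda a: np.array(a,float)/4+[170-.375,145-.375]
f=px2w(t,c([(325,155),(354,305)]),.024);r=px2w(t,c([(230,168),(310,157),(230,336),(330,318)]),.024)
C=np.array([.5743,.0082,0])
print((f-C)@n*1e3,(r-C)@n*1e3)
```

```text
jig th 0.16696714242385577 plate th 0.19496300650642148
offsets of plate near edge from base near edge (want 35mm) [35.20562309 34.43822813] screw (14) [14.57823699]
[ 47.69837198 -44.7683439 ] [ 48.64582944  47.8789149  -51.37403827 -50.15513964]
```

```bash
python3 -m crank '[[[0.002,-0.01,0,0],[0.004,-0.02,0,0],[0.006,-0.03,0,0],[0.0075,-0.04,0,0],[0.0093,-0.049,0,0]]]';  python3 -m crank '[[[0.001,-0.006,0,0],[0.002,-0.012,0,0],[0.0035,-0.018,0,0],[0.0047,-0.025,0,0],[0.0047,-0.025,0,0]]]'
python3 - <<'E'
from plant import *
import cv2
for n in ("top","wrist"):
    s=snapshot(n); c=s["color"][:,:,::-1]
    if n=="top": c=cv2.resize(c[145:275,170:370],None,fx=4,fy=4,interpolation=2)
    cv2.imwrite(f"pics/{n}5.png",c)
print(state()['contact_force'],state()['wrist_torque'])
E
```

```text
t: 5.33
ee_pos: [0.5536, 0.1163, 0.0206]
eef_rot: [0.638, 0.77, 0.001, -0.001]
contact_force: [-1.3, 5.4, 5.8]
opening: 0.0098
t: 5.75
ee_pos: [0.5585, 0.0902, 0.0206]
eef_rot: [0.638, 0.77, 0.001, -0.001]
contact_force: [0.3, 1.8, 4.9]
opening: 0.0101
[-0.45262475  1.15008945  5.58372805] [0.22173366 0.06974991 0.02140098]
```

View pics/wrist5.png

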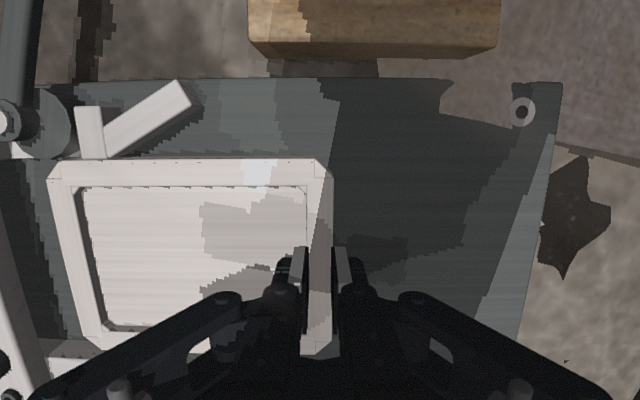

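View pics/top5.png

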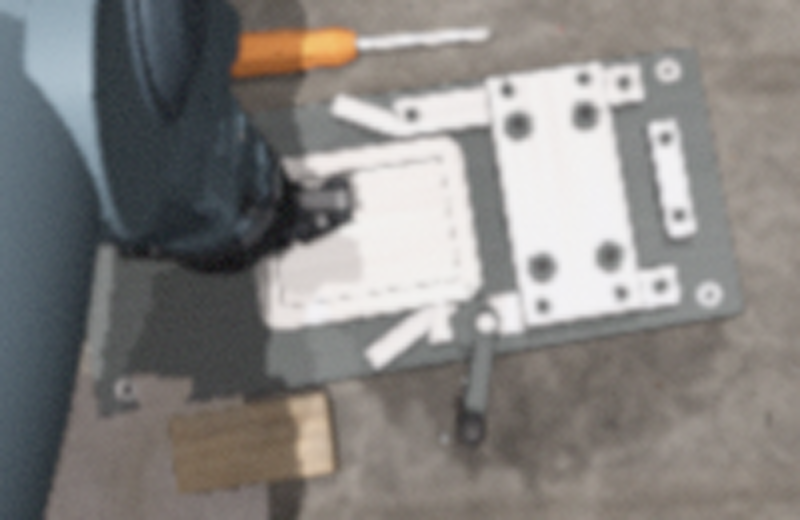

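The plate has entered the channel mouth without contact; going on.

```bash
python3 -m crank '[[[0.002,-0.01,0,0],[0.004,-0.02,0,0],[0.0055,-0.029,0,0],[0.0074,-0.039,0,0],[0.0074,-0.039,0,0]]]';  python3 -m crank '[[[0.002,-0.01,0,0],[0.004,-0.02,0,0],[0.006,-0.03,0,0],[0.0076,-0.04,0,0],[0.0076,-0.04,0,0]]]'
python3 - <<'E'
from plant import *
import cv2
for n in ("top","wrist"):
    s=snapshot(n); c=s["color"][:,:,::-1]
    if n=="top": c=cv2.resize(c[145:275,170:370],None,fx=4,fy=4,interpolation=2)
    cv2.imwrite(f"pics/{n}6.png",c)
print(state()['contact_force'],state()['wrist_torque'])
E
```

```text
t: 6.27
ee_pos: [0.566, 0.0505, 0.0206]
eef_rot: [0.639, 0.77, 0.0, -0.0]
contact_force: [0.4, 0.3, 6.3]
opening: 0.0099
t: 6.68
ee_pos: [0.5736, 0.0105, 0.0206]
eef_rot: [0.639, 0.77, 0.0, -0.0]
contact_force: [0.4, 0.3, 5.5]
opening: 0.0106
[-0.31999837 -0.18623916  4.46171113] [-0.15758847 -0.01839817  0.00865384]
```

View pics/wrist6.png

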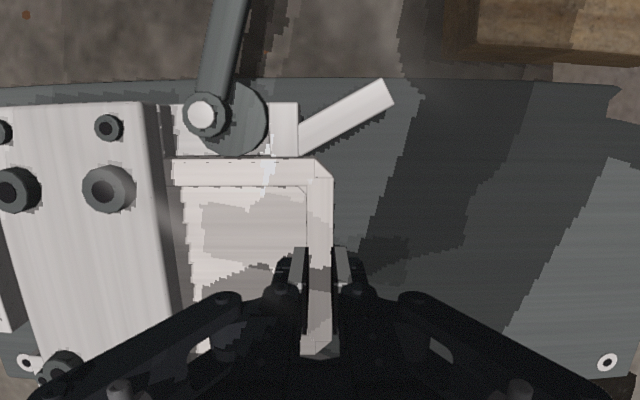

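View pics/top6.png

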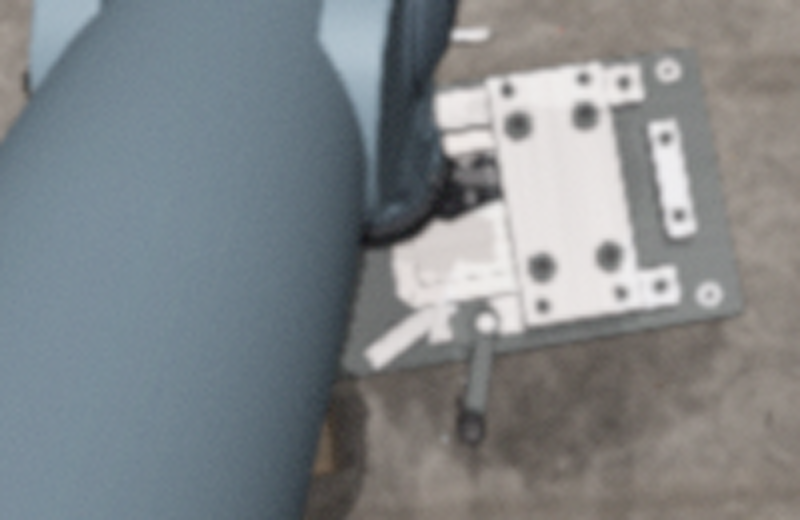

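```bash
python3 -m crank '[[[0.001,-0.005,0,0],[0.002,-0.01,0,0],[0.003,-0.015,0,0],[0.0038,-0.02,0,0],[0.0038,-0.02,0,0]]]';  python3 -m crank '[[[0.0005,-0.003,0,0],[0.001,-0.006,0,0],[0.0017,-0.009,0,0],[0.0017,-0.009,0,0]]]'
python3 - <<'E'
from plant import *
import cv2
for n in ("top","wrist"):
    s=snapshot(n); c=s["color"][:,:,::-1]
    if n=="top": c=cv2.resize(c[145:275,170:370],None,fx=4,fy=4,interpolation=2)
    cv2.imwrite(f"pics/{n}7.png",c)
print(state()['contact_force'],state()['wrist_torque'])
E
```

```text
t: 7.2
ee_pos: [0.5771, -0.0082, 0.0206]
eef_rot: [0.638, 0.77, 0.001, -0.001]
contact_force: [-0.8, 3.2, 6.8]
opening: 0.0098
t: 7.53
ee_pos: [0.5785, -0.0166, 0.0205]
eef_rot: [0.638, 0.77, 0.001, -0.001]
contact_force: [-0.9, 4.4, 7.0]
opening: 0.0101
[-1.40541131  3.58794546  6.81919802] [0.80630353 0.1686686  0.01264167]
```

View pics/wrist7.png

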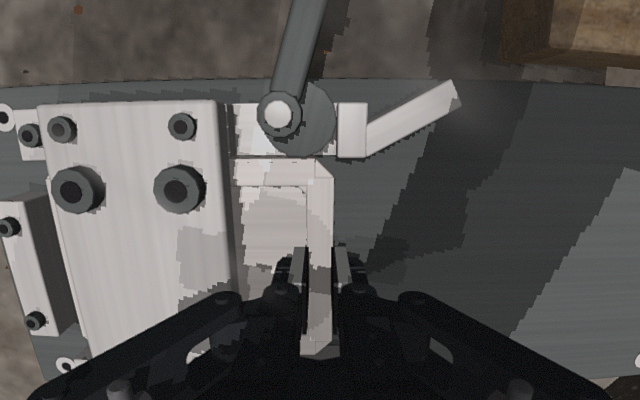

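```bash
python3 -m crank '[[[0.0004,-0.002,0,0],[0.0006,-0.003,0,0],[0.0008,-0.004,0,0],[0.0008,-0.004,0,0]]]';  python3 -m crank '[[[0.0002,-0.001,0,0],[0.0004,-0.002,0,0],[0.0004,-0.002,0,0]]]'; python3 -m crank '[[[0.0002,-0.001,0,0],[0.0004,-0.002,0,0],[0.0004,-0.002,0,0]]]'
```

```text
t: 7.97
ee_pos: [0.5792, -0.02, 0.0206]
eef_rot: [0.638, 0.77, 0.001, -0.002]
contact_force: [-1.0, 5.4, 8.4]
opening: 0.0101
t: 8.22
ee_pos: [0.5796, -0.022, 0.0206]
eef_rot: [0.638, 0.77, 0.001, -0.002]
contact_force: [-0.8, 5.3, 6.9]
opening: 0.0102
t: 8.47
ee_pos: [0.5797, -0.0225, 0.0205]
eef_rot: [0.637, 0.77, 0.002, -0.003]
contact_force: [-2.3, 9.2, 8.9]
opening: 0.0098
```

```bash
python3 -m crank '[[[0.0002,-0.001,0,0],[0.0004,-0.002,0,0],[0.0004,-0.002,0,0]]]'; python3 -m crank '[[[0.0002,-0.001,0,0],[0.0004,-0.002,0,0],[0.0004,-0.002,0,0]]]'
python3 - <<'E'
from plant import *
from h import *
s=snapshot("wrist"); c=s["color"][:,:,::-1]; cv2.imwrite("pics/wrist8.png",c)
st=state();print(st['contact_force'],st['ee_pos'])
n=np.array([-.186,.9825,0]);C=np.array([.5743,.0082,0]);print("tcp jig y",(st['ee_pos']-C)@n)
E
```

```text
t: 8.72
ee_pos: [0.5797, -0.0226, 0.0206]
eef_rot: [0.637, 0.771, 0.004, -0.004]
contact_force: [-2.6, 14.6, 10.6]
opening: 0.0101
t: 8.97
ee_pos: [0.5797, -0.0226, 0.0205]
eef_rot: [0.637, 0.771, 0.005, -0.006]
contact_force: [-3.5, 18.8, 11.0]
opening: 0.0096
[-3.22400863 19.75961486 11.47771088] [ 0.57970333 -0.02264154  0.02051106]
tcp jig y -0.031306837378895704
```

View pics/wrist8.png

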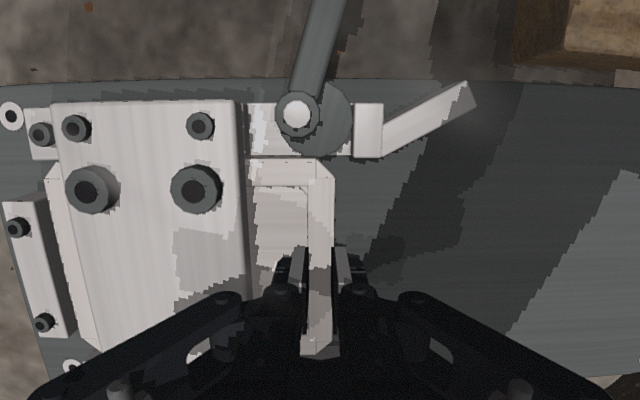

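Contact is firm (about 20 N along the jig) with the TCP at jig y −31.3 mm, against −31 mm expected at home. The plate's leading edge is at the end stop in the image (70, 330). Relieving the push, then releasing.

```bash
python3 -m crank '[[[-0.0004,0.002,0,0],[-0.0009,0.0045,0,0],[-0.0009,0.0045,0,0]]]'; python3 -m crank '[[[0,0,0,0],[0,0,0,0],[0,0,0,0],[0,0,0,0]]]' 0.75; python3 -m crank '[[[0,0,0.01,0],[0,0,0.03,0],[0,0,0.05,0],[0,0,0.08,0],[0,0,0.11,0]]]'
python3 - <<'E'
from plant import *
from h import *
s=snapshot("wrist"); c=s["color"][:,:,::-1]; cv2.imwrite("pics/wrist9.png",c)
st=state();print(st['contact_force'],st['ee_pos'])
E
```

```text
t: 9.27
ee_pos: [0.5797, -0.0224, 0.0205]
eef_rot: [0.637, 0.771, 0.002, -0.002]
contact_force: [-1.2, 8.0, 7.7]
opening: 0.0106
t: 9.6
ee_pos: [0.5799, -0.0256, 0.0198]
eef_rot: [0.638, 0.77, -0.001, -0.0]
contact_force: [0.2, 0.4, -0.4]
opening: 0.0214
t: 10.02
ee_pos: [0.5795, -0.0254, 0.1314]
eef_rot: [0.638, 0.77, -0.001, -0.001]
contact_force: [0.5, -0.6, 0.9]
opening: 0.0214
[ 1.25147933 -0.2107073   3.5853876 ] [ 0.58357051 -0.02596837  0.13850881]
```

View pics/wrist9.png

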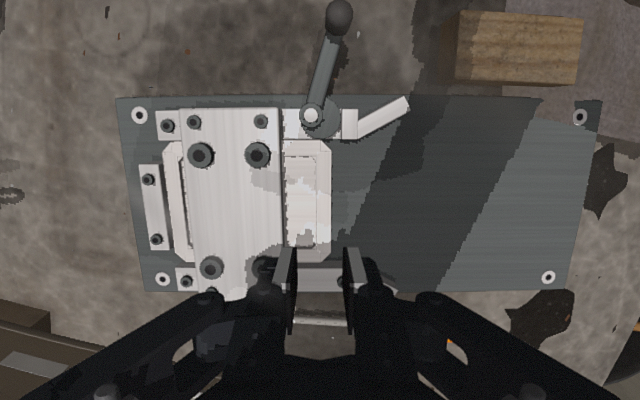

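Run:
```python
from plant import *
from h import *
s=snapshot("wrist"); c=s["color"][:,:,::-1]; cv2.imwrite("pics/wrist10.png",cv2.resize(c[80:300,110:430],None,fx=2.5,fy=2.5,interpolation=2))
n=np.array([-.186,.9825,0]);x=np.array([.9825,.186,0]);C=np.array([.5743,.0082,0])
j=lambda uv,z: np.c_[(px2w(s,uv,z)-C)@x,(px2w(s,uv,z)-C)@n]*1e3
print("rear edge",j([(330,165),(331,220)],.024))
print("screws (±71,±175)",j([(140,115),(163,279),(580,117),(548,277)],.0125))
print("grip",j([(340,15)],.061),px2w(s,[(340,15)],.061),"pivot",j([(311,115)],.042))
```

```text
rear edge [[-26.03319306 -27.9821941 ]
 [ 19.33176954 -26.7314788 ]]
screws (±71,±175) [[ -65.16698603 -180.33962685]
 [  81.37492044 -180.91849525]
 [ -65.67648713  177.46904622]
 [  79.89782512  178.30515539]]
grip [[-123.68380868  -23.77214243]] [[ 0.45719083 -0.03816585  0.061     ]] pivot [[-64.24093993 -42.10487204]]
```

View pics/wrist10.png

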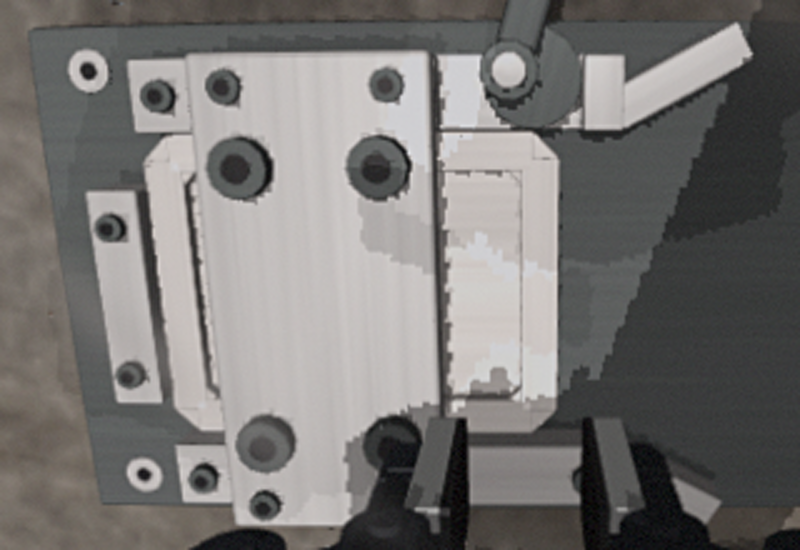

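The plate is home: rear edge at about −26 mm, where the visible screws show a bias of roughly −1 to −2 mm and home is −25. Moving above the lever grip.

```bash
python3 -m crank '[[[-0.026,-0.003,0,-0.054],[-0.052,-0.006,0,-0.108],[-0.078,-0.009,0,-0.162],[-0.104,-0.012,0,-0.216],[-0.128,-0.014,0,-0.27]]]' 0.5; python3 -m crank '[[[0,0,0,0],[0,0,0,0]]]'
python3 - <<'E'
from plant import *
from h import *
st=state();print(st['ee_pos'],st['eef_rot'])
s=snapshot("wrist"); c=s["color"][:,:,::-1]; cv2.imwrite("pics/wrist11.png",c)
p=np.array([.5139,-.0439]);th=.187;R=np.array([[np.cos(th),-np.sin(th)],[np.sin(th),np.cos(th)]])
for a in (.27,.4,.6,.8,1.,1.2,1.4,1.57,1.62): print(a,(p+.062*R@[-np.cos(a),np.sin(a)]).round(4))
E
```

```text
t: 10.53
ee_pos: [0.4505, -0.0394, 0.1301]
eef_rot: [0.737, 0.676, -0.0, -0.0]
contact_force: [0.6, -0.2, 0.1]
opening: 0.0427
t: 10.7
ee_pos: [0.451, -0.0393, 0.1303]
eef_rot: [0.736, 0.677, -0.0, -0.0]
contact_force: [1.2, -0.6, -1.0]
opening: 0.0427
[ 0.4509548  -0.03925554  0.13026731] [ 7.35944046e-01  6.77042216e-01 -2.47083074e-04 -3.72820974e-04]
0.27 [ 0.4521 -0.0388]
0.4 [ 0.4533 -0.0308]
0.6 [ 0.4571 -0.019 ]
0.8 [ 0.4632 -0.0082]
1.0 [0.4713 0.0011]
1.2 [0.4811 0.0087]
1.4 [0.4922 0.0142]
1.57 [0.5023 0.017 ]
1.62 [0.5054 0.0175]
```

View pics/wrist11.png

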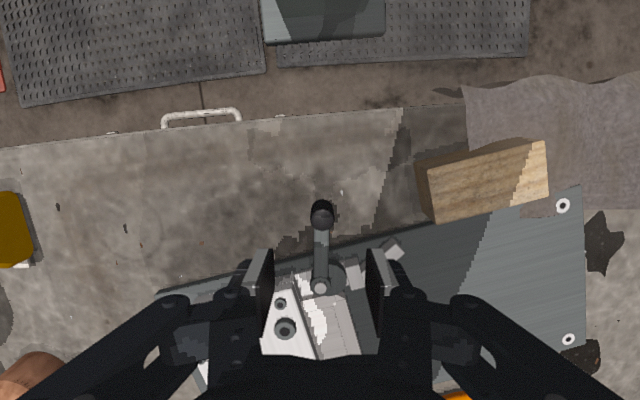

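Run:
```python
from plant import *
from h import *
s=snapshot("wrist");print(state()['ee_pos']);print(px2w(s,[(321,211)],.061),px2w(s,[(321,287)],.042), w2px(s,[[.4521,-.0388,.061],[.4521,-.0388,.031]]))
```

```text
[ 0.45337783 -0.03947776  0.13068554]
[[ 0.44713857 -0.03845859  0.061     ]] [[ 0.51509367 -0.043853    0.042     ]] [[321.08807638 218.05499311]
 [320.88312895 205.84353433]]
```

```bash
python3 -m crank '[[[-0.001,0,-0.02,0],[-0.001,0,-0.04,0],[-0.001,0,-0.06,0],[-0.001,0,-0.08,0],[-0.001,0,-0.087,0]]]' 0.5 25; python3 -m crank '[[[0,0,0,0],[0,0,0,0],[0,0,0,0],[0,0,0,0],[0,0,0,0]]]' 1 25
python3 - <<'E'
from plant import *
from h import *
st=state();print(st['ee_pos'],st['eef_rot'],st['contact_force'],st['opening'])
s=snapshot("wrist"); c=s["color"][:,:,::-1]; cv2.imwrite("pics/wrist12.png",c)
E
```

```text
t: 11.22
ee_pos: [0.451, -0.039, 0.041]
eef_rot: [0.736, 0.677, -0.001, -0.001]
contact_force: [-0.2, -0.2, 0.1]
opening: 0.0428
t: 11.63
ee_pos: [0.4522, -0.0392, 0.0439]
eef_rot: [0.736, 0.677, 0.001, 0.0]
contact_force: [1.4, 1.0, -4.3]
opening: 0.0161
[ 0.45221563 -0.03919778  0.0439099 ] [7.35688307e-01 6.77319783e-01 6.29942766e-04 4.78748710e-04] [ 1.37682092  1.01558911 -4.28512919] 0.01613985047185948
```

View pics/wrist12.png

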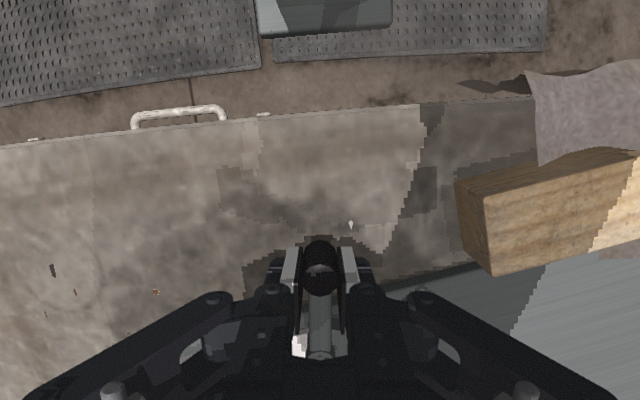

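```bash
python3 -m crank '[[[0.0008,0.0062,0,-0.1],[0.0023,0.0122,0,-0.2],[0.0043,0.0181,0,-0.3],[0.0069,0.0237,0,-0.4],[0.0101,0.029,0,-0.5]]]';python3 -m crank '[[[0.0036,0.005,0,-0.1],[0.0077,0.0096,0,-0.2],[0.0124,0.0138,0,-0.3],[0.0173,0.0175,0,-0.4],[0.0227,0.0207,0,-0.5]]]'
python3 - <<'E'
from plant import *
from h import *
st=state();print(st['ee_pos'],st['eef_rot'],st['contact_force'],st['opening'])
s=snapshot("wrist"); c=s["color"][:,:,::-1]; cv2.imwrite("pics/wrist13.png",c)
E
```

```text
t: 12.1
ee_pos: [0.4619, -0.0105, 0.0439]
eef_rot: [0.882, 0.472, 0.0, 0.001]
contact_force: [0.2, -1.5, -3.4]
opening: 0.0161
t: 12.52
ee_pos: [0.4843, 0.0102, 0.0438]
eef_rot: [0.971, 0.239, -0.0, 0.001]
contact_force: [-0.8, -2.6, -1.1]
opening: 0.0157
[0.48426726 0.01017639 0.04382946] [ 9.70958620e-01  2.39246337e-01 -1.33357682e-04  7.28043559e-04] [-0.78414923 -2.64493822 -1.0766186 ] 0.015652439221394542
```

View pics/wrist13.png

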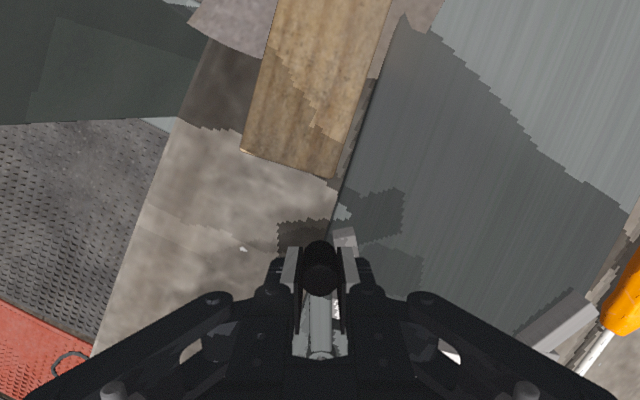

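The lever is following, still centred in the jaws at (320,265). Finishing the swing.

```bash
python3 -m crank '[[[0.0028,0.0014,0,-0.05],[0.0055,0.0026,0,-0.1],[0.0084,0.0037,0,-0.15],[0.0114,0.0047,0,-0.2],[0.0144,0.0055,0,-0.25]]]';python3 -m crank '[[[0.0015,0.0003,0,-0.025],[0.003,0.0006,0,-0.05],[0.0045,0.0009,0,-0.075],[0.006,0.0011,0,-0.1],[0.006,0.0011,0,-0.1]]]'
python3 - <<'E'
from plant import *
from h import *
st=state();print(st['ee_pos'],st['eef_rot'],st['contact_force'],st['opening'])
q=st['ee_pos'][:2]-[.5139,-.0439];print("lever a",.187+np.arctan2(q[1],-q[0]), np.hypot(*q))
E
```

```text
t: 12.98
ee_pos: [0.4977, 0.0156, 0.0438]
eef_rot: [0.993, 0.119, -0.001, 0.0]
contact_force: [-3.3, -1.0, 1.2]
opening: 0.0157
t: 13.4
ee_pos: [0.504, 0.0169, 0.0438]
eef_rot: [0.998, 0.07, -0.0, 0.0]
contact_force: [-3.4, -0.3, 1.4]
opening: 0.0158
[0.50396982 0.01686096 0.04378073] [ 9.97566976e-01  6.97131468e-02 -3.93836253e-04  2.25843037e-04] [-3.38912456 -0.3484944   1.42595175] 0.015837784302443543
lever a 1.5957982840815528 0.06156705527919196
```

```bash
python3 -m crank '[[[0.001,0.0002,0,-0.02],[0.002,0.0003,0,-0.04],[0.003,0.0004,0,-0.05],[0.003,0.0004,0,-0.05]]]'
python3 - <<'E'
from plant import *
from h import *
st=state();print(st['ee_pos'],st['eef_rot'],st['contact_force'],st['opening'])
q=st['ee_pos'][:2]-[.5139,-.0439];print("lever a",.187+np.arctan2(q[1],-q[0]), np.hypot(*q))
E
```

```text
t: 13.73
ee_pos: [0.5075, 0.0174, 0.0437]
eef_rot: [0.999, 0.044, -0.0, 0.0]
contact_force: [-4.1, -1.4, 4.2]
opening: 0.0161
[0.5075395  0.01735059 0.04371761] [ 9.99040000e-01  4.38068435e-02 -1.87935357e-05  1.95205037e-04] [-4.05914546 -1.40174567  4.22646316] 0.0160771645811948
lever a 1.6543233282046153 0.0615799512664562
```

```bash
python3 -m crank '[[[0,0,0,0],[0,0,0,0],[0,0,0,0],[0,0,0,0]]]' 0.55; python3 -m crank '[[[0,0,0.02,0],[0,0,0.05,0],[0,0,0.08,0],[0,0,0.11,0],[0,0,0.14,0]]]'; python3 -m crank '[[[-0.01,0.03,0.02,0],[-0.02,0.06,0.03,0],[-0.03,0.09,0.04,0],[-0.04,0.12,0.05,0],[-0.05,0.15,0.06,0]]]'; python3 -m crank '[[[-0.01,0.03,0,0],[-0.02,0.06,0,0],[-0.03,0.09,0,0],[-0.04,0.12,0,0],[-0.05,0.15,0,0]]]'
python3 - <<'E'
from plant import *
from h import *
s=snapshot("top"); c=s["color"][:,:,::-1]
cv2.imwrite("pics/top14.png",cv2.resize(c[145:275,170:370],None,fx=4,fy=4,interpolation=2)); cv2.imwrite("pics/top14f.png",c)
E
```

```text
t: 14.07
ee_pos: [0.5083, 0.0175, 0.0434]
eef_rot: [0.999, 0.044, 0.001, -0.0]
contact_force: [-0.7, -0.3, 1.0]
opening: 0.0383
t: 14.48
ee_pos: [0.5076, 0.0176, 0.1847]
eef_rot: [0.999, 0.044, 0.0, -0.0]
contact_force: [1.2, -0.1, 0.8]
opening: 0.0385
t: 14.9
ee_pos: [0.4573, 0.1688, 0.2441]
eef_rot: [0.999, 0.044, 0.001, -0.0]
contact_force: [0.5, 0.5, -1.0]
opening: 0.0383
t: 15.32
ee_pos: [0.4071, 0.3191, 0.2434]
eef_rot: [0.999, 0.044, 0.0, -0.0]
contact_force: [0.3, -0.5, 0.7]
opening: 0.0388
```

View pics/top14.png

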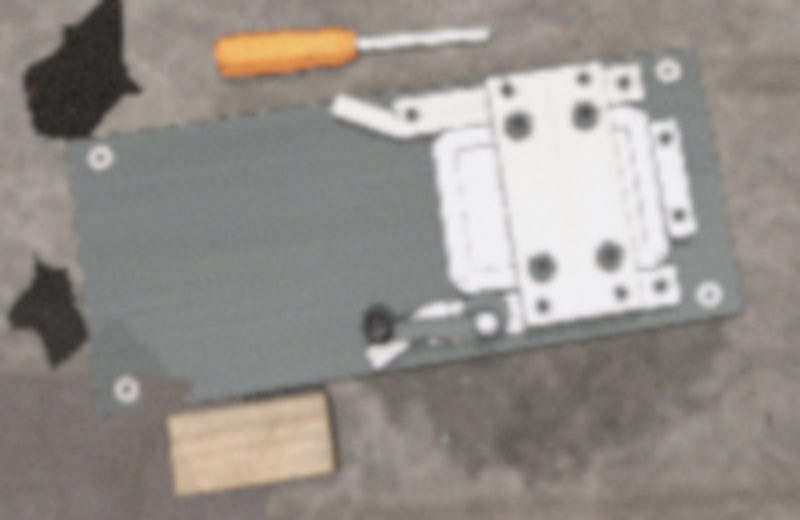

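View pics/top14f.png

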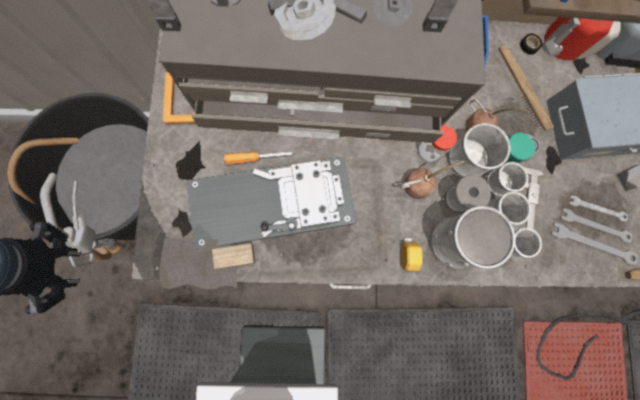

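Run:
```python
from plant import *
from h import *
s=snapshot("top"); c=lambda a: np.array(a,float)/4+[170-.375,145-.375]
n=np.array([-.186,.9825,0]);x=np.array([.9825,.186,0]);C=np.array([.5743,.0082,0])
j=lambda uv,z: np.c_[(px2w(s,c(uv),z)-C)@x,(px2w(s,c(uv),z)-C)@n]*1e3
print("rear (want -25)",j([(437,165),(449,265)],.024),"front (-155)",j([(645,120),(667,235)],.024))
g=j([(379,323)],.061);p=j([(486,322)],.042);print(g,p,"a",np.arctan2(g[0,1]+40,-(g[0,0]+69)))
print(state()['contact_force'],state()['joint_velocities'])
```

```text
rear (want -25) [[ 31.14403129 -25.50136381]
 [-30.0431521  -23.58979076]] front (-155) [[  39.18302397 -153.91053534]
 [ -32.73477925 -154.75707499]]
[[-62.50142945  19.17215081]] [[-69.27568278 -40.16071779]] a 1.6801827602595456
[ 0.0589759  -0.37500609  0.65298153] [-0.06663546 -0.01247954 -0.02132494  0.00551325 -0.05423083 -0.04584886]
```

Plate home to within measurement error, lever closed at its stop, bystanders unmoved, arm clear. Handing in.

```bash
python3 -m crank '[[[0,0,0,0],[0,0,0,0],[0,0,0,0]]]'; python3 -c "
from plant import *
print(job_done())"
```

```text
t: 15.67
ee_pos: [0.408, 0.3166, 0.2433]
eef_rot: [0.999, 0.043, 0.0, 0.0]
contact_force: [-0.2, -0.7, -1.0]
opening: 0.0386
the job is handed in; nothing more can be done
None
```

The cover plate is home against the end stop and clamped, and I handed the job in at about 15.7 s of the 61 s allowed. `job_done()` gave no verdict.

**What I did:** I gripped the plate by its rear rim, squared it to the jig and slid it under the bridge. It stopped at a firm push of about 20 N. Then I released it, gripped the lever and swung it clockwise to closed, let go, and moved the arm clear.

**Last checks:**
- **Plate:** in the top picture its rear edge is at jig y −23.6 to −25.5 mm (home is −25) and its front edge at −153.9 to −154.8 mm (home is −155). At the stop, the tool read −31.3 mm, against −31 expected.
- **Lever:** the tool position gave 1.65 rad. The top picture gave 1.68, just past the 1.66 stop, so those two disagree by about 0.03 rad. Both put it beyond 1.57 (closed).
- **Tools:** the oil can, tape measure, screwdriver and wood block look unmoved in the before and after pictures. I compared these by eye only.
- **Forces:** the highest wrist force I read was about 23 N, well under the 120 N limit.

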